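Locate a vial tray on the sampler's deck

TASK

Load the sampler with the tray of small vials: draw it by its tongue straight out from under the clear dust cover until all of it is in the open, and let go of it there on the bench. Then take it again across its sides (the tongue is only for pulling and sliding, do not lift the tray by it), set it down gently on the sampler's deck with the tongue pointing away from the end stop, and push it fully home, its long side against both dowels and its plain end against the end stop. Keep the tray level all the way and leave everything else where it is.

Things in the scene. Friction and masses are not known exactly. Their poses are not given: they have to be found in the camera images.
- vial_tray: the tray to load: aluminium block 124 long (own x) x 56 wide (own y) x 30 mm high, flat upright sides, with 21 small vials (7 x 3, 12 mm across), caps up to 41 mm above its underside; about 0.5 kg. Origin: centre of its underside. A tongue projects from its -x end; the +x end is plain. It starts in one of the two bays of the dust cover, tongue and last 5 to 11 mm of block outside
- vial_tray_tongue: the tray's pull tongue, rigidly part of the tray: an upright flat bar 54 mm long (own x, along the tray), 12 mm thick (own y), 24 mm high, joined to the middle of the tray's -x end. Origin: the bar's centre, 89 mm from the tray's origin towards -x and 16 mm above the tray's underside
- big_vial_tray: a bystander, the neighbour in the other bay: same block and same tongue, but holding 10 large vials (5 x 2, 22 mm across, caps to 44 mm). Same frame. Leave it alone
- dust_cover: fixed clear acrylic cover, open at the front only: top plate 150 deep x 236 mm wide, 58 to 64 mm above the bench, on 6 mm walls at both sides, in the middle and at the back. Two bays, middles 57 mm either side of the cover's middle. Origin: on the bench below the middle of the front edge; +x points into the cover, so trays come out towards -x
- sampler: fixed benchtop sampler, place and yaw vary: low white base with a dark flat deck 240 (x) x 284 mm (y), 50 mm above the bench. Origin: on the bench below the nest point; the user's side is -x. No wall behind the dowels. A 20 mm high wash port stands at x = +92, y = +95; a housing 110 mm high from y = -155 to -250, with a parked needle arm up to 215 mm high at x = +75, y = -205 and beyond
- nest (a point): point on the deck surface, axes as the sampler's: where the centre of the tray's underside comes when the tray is fully home. The tray then lies along the sampler's y, tongue to +y, plain end on the stop at -y, long side on the dowels at +x (the tray's own +x is the sampler's -y, its own +y is the sampler's +x)
- dowel_a (a point): foot, on the deck, of one of the two upright steel dowels, 12 mm in diameter, 26 mm high: 34 mm to +x and 42 mm to +y of the nest point
- dowel_b (a point): foot of the other dowel, the same size: 34 mm to +x and 42 mm to -y of the nest point
- end_stop (a point): middle of the foot of the end stop's face, which looks to the sampler's +y: 62 mm to -y of the nest point. The stop is a steel block 36 mm wide (x), 14 mm thick, 26 mm high, on a foot 4 mm high behind its face
- reagent_bottle: bystander: amber bottle 68 mm across, 150 mm high; origin at the middle of its underside
- sample_jar: bystander: small jar 32 mm across, 58 mm high, standing between cover and sampler; origin at the middle of its underside
- cap_box: bystander: open white box 75 x 100 x 32 mm; origin at the middle of its underside
- beaker: bystander: glass beaker 66 mm across, 85 mm high; origin at the middle of its underside
- tip_box: bystander: pipette tip box 120 x 84 x 66 mm; origin at the middle of its underside
Mind the look-alikes: they are no part of the job. What is shaped like the vial_tray but pink is not meant.

How it is judged:
By the outcome, as a careful person would: the job done as asked, in the order asked, and still so for the second after the job is handed in, with the robot touching nothing.
It also fails if it takes over 67 s, if anything falls off the work surface, if the arm or the gripper's body presses on something with over 40 N, if the wrist force passes 120 N, or if a joint passes its speed limit or range.

ROBOT

A 6-joint arm with a two-finger parallel gripper is mounted at the origin on the work surface. World frame = base frame: x ahead of the robot, y to its left, z up, the work surface at z = 0. Lengths are in mm, angles in rad, forces in N, time in s.
With the tool pointing down it reaches from about 350 to 775 mm from the base axis. Payload 7.3 kg.
Tool frame: the origin (TCP) lies at the very end of the fingers, on their centre line; the grasp point (between the pads) lies 19 mm behind it; z points along the fingers, y is the line along which they close (so a half turn about z gives the same grasp; the last joint's range is limited). The gripper opens to 92 mm and grips with 3 to 60 N. Pads are 19 mm wide; open, the fingers measure 130 mm over their backs; the gripper's body (75 mm by 190 mm) begins 47 mm behind the grasp point.
Start: joints at [-1.389, 0.342, 1.524, -0, 1.275, -0.146], TCP at [169.052, -497.058, 226.741] pointing down, gripper open.
Joint ranges: [-2.53, 2.53], [-0.77, 2.02], [0.04, 2.7], [-1, 4.14], [0.28, 2.66], [-3.11, 3.11]. Speed limits (rad/s): [2.57, 2.57, 3.14, 3.14, 3.14, 3.14].

INTERFACE

Orientations are given as [roll, pitch, yaw] about the fixed x, y, z axes, in that order (R = Rz(yaw) Ry(pitch) Rx(roll)).
In Python, from plant import bot gives the robot as it stands.
- The arm moves only by the tool apply_moves, never from a script. Its argument "motion" is text: rows parted by semicolons, each of 4 numbers parted by spaces: the shift along the tool's x, y, z in m, then the turn about the tool's z in degrees. A call has 1 to 8 rows; each row shifts and turns the commanded pose from where the row before left it, along the tool's axes as they then stand; what a row does not reach is not made up. A row lasts 1/8 s, in which the tool goes at most 62.5 mm and 10.7 degrees, less where a joint would pass 70% of its speed; a pose out of reach is approached as far as the arm can. A call with a gripper value outside its range is refused whole. "fingers" is the opening, from -1 (shut) to 1 (fully open), set as the call begins (left out, the last holds). The fingers move at their own pace and stop on an object; the grip force is fixed at half the most. Time passes only in rows, so rows that do not move let the fingers close. It gives the time, the measured TCP pose, the force, the opening and the grip force at its end, in the units of the state.
- bot.get_obs(): the state, without advancing time (a new reading comes with each control period).
- bot.capture(name): name is "scene" or "top" or "wrist"; returns a dict with "img" (400x640x3 uint8, blue, green, red), "range_z" (400x640 float32, mm along the optical axis (not along the pixel's ray), 0 where there is no reading), "fx", "fy", "cx", "cy" (pixels), "D" ([k1, k2, p1, p2, k3] as OpenCV has them; the pictures are not rectified), "world_from_camera" (4x4, takes a point from camera to world coordinates); the wrist camera has in their place "mount" (4x4, takes a point from camera to tool coordinates, whose origin is the TCP and whose axes are the flange's). Camera axes: x right, y down, z forward; pixel columns grow to the right and rows downward; lengths in mm; the calibration is good to about 2 mm. A picture is of the moment at which its call begins: read the wrist's pose just before it.
- bot.close_job(): hands the job in; it is judged then, once.
Trained networks look in a picture, given as the dict that the camera call returned (one of the last four; its "shot" number tells which), for a name from the list of things; names that differ only in an ending like _2 or _b are one class to them, and where a whole thing is asked for, a point or a joint stands for the part that bears it (a point fixed in the world has none). Each returns a list of dicts, best first, with "p" (0 to 1); they miss things now and then, are a little off and sometimes report something else, mostly with a low value. They report only what shows in the picture. A call takes as long as a camera call. They do not tell look-alikes from the thing itself.
- bot.cut_out(picture, thing): "pixels" (400x640 bool, what is visible of it) and "point" ([column, row] in pixels, amid what is visible of it).
The state is a dict: "time": time; "joint_positions": joint angles; "dq": joint speeds; "tau": joint torques, N m; "tool_pos": TCP position; "tcp_rot": TCP orientation; "contact_force": force on the tool from outside, world axes, zero at the start; "moment": the same for the moment, N m; "grip_width": finger opening in mm; "finger_force": force on a finger pad.
Only numpy, scipy, OpenCV 4.12 (cv2) and the standard library are available. Lean on these libraries where they do the work, as an engineer would, in place of code of your own. Each camera call takes 0.05 s, during which the arm holds its last target. There are 200 camera calls.

## Working session

There is one attempt and no reset: what is moved stays moved. The work goes in short steps, Python scripts to look and compute and a tool call to move; the robot and the scene stay as the last step left them, time stands still between calls to the robot, and variables do not carry over. Pictures are saved under pics/ and viewed, at most 10 in all, crops included, and the job is handed in when it is done.

Besides the shell and the picture viewer there is one more tool, called by a JSON object that holds its "op" and its "data". apply_moves: Moves the arm, as the interface text tells. Its arguments: {"type":"object","properties":{"motion":{"type":"string"},"fingers":{"type":"number"}},"required":["motion"]}

```bash
mkdir -p pics; ls; cat > h.py <<'E'
import numpy as np,cv2
from plant import bot
def pts(c,mask,W=None):
    v,u=np.nonzero(mask&(c["range_z"]>0)); z=c["range_z"][v,u]
    K=np.array([[c["fx"],0,c["cx"]],[0,c["fy"],c["cy"]],[0,0,1.]])
    n=cv2.undistortPoints(np.stack([u,v],1).astype(np.float64)[:,None],K,np.array(c["D"],float))[:,0]
    P=np.c_[n[:,0]*z,n[:,1]*z,z]
    W=np.array(c["world_from_camera"]) if W is None else W
    return P@W[:3,:3].T+W[:3,3],u,v
E
python3 - <<'E'
from h import *
for n in("scene","top"):
    c=bot.capture(n); cv2.imwrite(f"pics/{n}.png",c["img"]); np.savez(f"{n}.npz",**{k:v for k,v in c.items()})
    print(n,np.round(c["world_from_camera"],3).tolist(),c["fx"])
    for t in "vial_tray vial_tray_tongue big_vial_tray dust_cover sampler nest dowel_a end_stop sample_jar reagent_bottle cap_box beaker tip_box".split():
        for d in bot.cut_out(c,t)[:3]:
            if d["p"]<.2: continue
            P,u,v=pts(c,d["pixels"])
            print(t,round(d["p"],2),np.round(d["point"]),d["pixels"].sum(),np.round(np.median(P,0)) if len(P) else None)
print(bot.get_obs())
E
```

```text
pics
scene [[-0.8, 0.366, -0.475, 1063.323], [0.6, 0.483, -0.638, 806.398], [-0.004, -0.795, -0.606, 763.789], [0.0, 0.0, 0.0, 1.0]] 476.1373756685357
vial_tray 0.83 [336. 191.] 1134 [452.  44.  30.]
vial_tray 0.75 [490. 215.] 1127 [195. 342.  30.]
vial_tray 0.65 [362. 246.] 39 [515. 231.  26.]
vial_tray_tongue 0.61 [352. 177.] 63 [354.  12.  25.]
vial_tray_tongue 0.42 [486. 186.] 69 [112. 259.  27.]
big_vial_tray 0.56 [307. 260.] 7974 [663. 223.  63.]
dust_cover 0.91 [305. 260.] 7921 [663. 224.  63.]
dust_cover 0.51 [211. 238.] 1707 [796.  70.  82.]
sampler 0.96 [231. 140.] 9496 [ 553. -328.   51.]
sampler 0.26 [212. 237.] 1701 [797.  70.  82.]
nest 0.77 [232. 141.] 9667 [ 552. -329.   51.]
dowel_a 0.8 [232. 137.] 9357 [ 552. -327.   51.]
end_stop 0.74 [231. 135.] 9326 [ 552. -328.   51.]
sample_jar 0.62 [454. 315.] 2210 [491. 488.  13.]
sample_jar 0.59 [270. 210.] 257 [628.  22.  46.]
sample_jar 0.5 [230. 135.] 9446 [ 553. -328.   51.]
reagent_bottle 0.62 [210. 238.] 1709 [797.  70.  82.]
reagent_bottle 0.27 [232. 142.] 9389 [ 553. -328.   51.]
cap_box 0.95 [453. 317.] 2305 [492. 4
[... 1089 characters left out ...]
6. 425.  65.]
{'time': 1.4, 'joint_positions': array([-1.38895900e+00,  3.42030508e-01,  1.52407474e+00, -5.73678000e-06,
        1.27539694e+00, -1.45979581e-01]), 'dq': array([ 0.00167058, -0.00113543, -0.00016508,  0.00045645,  0.00161207,
        0.00073856]), 'tau': array([-6.83507821e-06, -4.31139600e+01, -2.44481796e+01,  7.19112880e-02,
        4.84378659e-02, -1.89088126e-05]), 'tool_pos': array([ 169.07323214, -497.06379623,  226.73349517]), 'tcp_rot': array([3.14150394e+00, 1.85904581e-05, 3.27818580e-01]), 'contact_force': array([ 0.17858586,  0.21631712, -0.15779809]), 'moment': array([ 0.01299303, -0.07854847, -0.01750337]), 'finger_force': 0.0, 'grip_width': 91.79272118314668}
```

View pics/top.png

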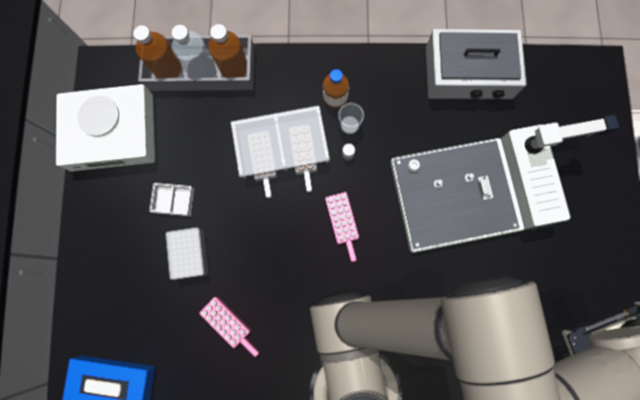

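```bash
python3 - <<'E'
import cv2
a=cv2.imread("pics/top.png")[85:215,225:365]; b=cv2.imread("pics/scene.png")[180:330,220:400]
a=cv2.resize(a,(420,390),interpolation=2); b=cv2.resize(b,(380,317),interpolation=2)
b=cv2.copyMakeBorder(b,0,73,0,0,0); cv2.imwrite("pics/crop1.png",cv2.hconcat([a,b]))
E
```

```text
(no output)
```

View pics/crop1.png

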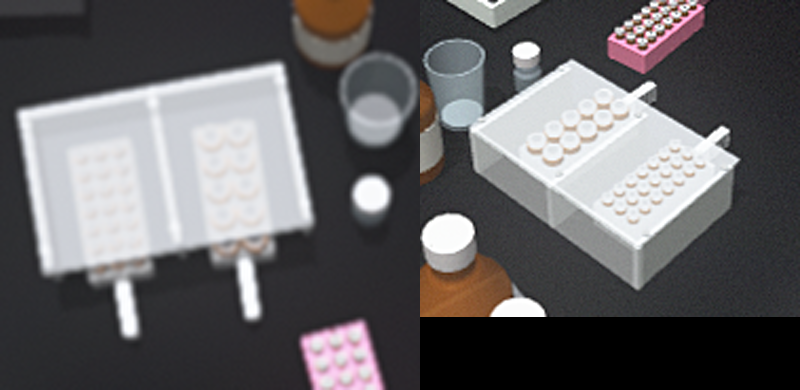

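View pics/scene.png

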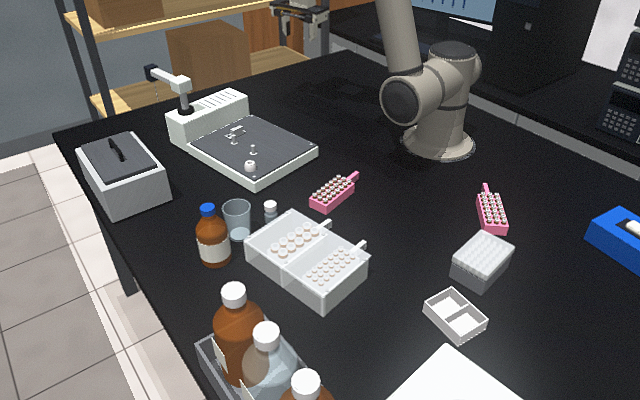

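The tray in the left bay (top picture, 264,160; tongue 266,190) has 7x3 small vials, so it is the one meant. The right bay (302,148) holds the 5x2 big-vial neighbour, and the pink trays at (342,220) and (226,324) are look-alikes. The crop confirms it. The sample jar is at (348,152) and the sampler deck is centred near (458,192).

```bash
python3 - <<'E'
from h import *
cs={n:dict(np.load(n+".npz",allow_pickle=True)) for n in("scene","top")}
allm=np.ones((400,640),bool)
def rect(P,t):
    r=cv2.minAreaRect(P[:,:2].astype(np.float32)); b=cv2.boxPoints(r); print(t,np.round(r[0]),np.round(r[1]),round(r[2],1),np.round(b).tolist())
for n,c in cs.items():
    P,u,v=pts(c,allm); x,y,z=P.T
    for t,m in (("cover",(x>480)&(x<800)&(y>90)&(y<320)&(abs(z-63)<4)),("deck",(x>350)&(x<700)&(y<-80)&(y>-500)&(abs(z-51)<4)),
                ("tongueT",(x>450)&(x<560)&(y>190)&(y<260)&(z>15)&(z<36)),("bench",(x>400)&(x<480)&(y>100)&(y<300)&(z<20))):
        Q=P[m]; im=np.zeros((400,640),np.uint8); im[v[m],u[m]]=1
        k,l,s,_=cv2.connectedComponentsWithStats(im); i=1+np.argmax(s[1:,4]); mm=m&(l[v,u]==i)
        rect(P[mm],n+" "+t+" n=%d z=%.1f"%(mm.sum(),np.median(z[mm])))
    # above-deck features
    m=(x>400)&(x<680)&(y<-60)&(y>-480)&(z>62)&(z<90)
    im=np.zeros((400,640),np.uint8); im[v[m],u[m]]=1
    k,l,s,ce=cv2.connectedComponentsWithStats(im)
    for i in range(1,k):
        if s[i,4]>5: mm=m&(l[v,u]==i); print("  feat",s[i,4],np.round(ce[i]),np.round(P[mm].mean(0)),np.round(np.percentile(P[mm,2],95)))
E
```

```text
scene cover n=5305 z=63.7 [645. 196.] [153. 236.] 10.3 [[548.0, 298.0], [590.0, 66.0], [741.0, 93.0], [699.0, 326.0]]
scene deck n=4114 z=50.2 [ 515. -314.] [254. 389.] 10.4 [[355.0, -145.0], [425.0, -528.0], [675.0, -482.0], [605.0, -99.0]]
scene tongueT n=61 z=26.2 [517. 228.] [26. 13.] 12.9 [[502.0, 231.0], [505.0, 218.0], [531.0, 224.0], [528.0, 237.0]]
scene bench n=1849 z=-0.4 [440. 200.] [200.  80.] 90.0 [[400.0, 100.0], [480.0, 100.0], [480.0, 300.0], [400.0, 300.0]]
  feat 693 [208. 121.] [ 564. -419.   76.] 89.0
  feat 101 [236. 131.] [ 526. -320.   72.] 78.0
  feat 18 [253. 147.] [ 532. -215.   71.] 76.0
  feat 64 [249. 164.] [ 580. -151.   68.] 71.0
top cover n=4240 z=63.1 [638. 197.] [152. 237.] 10.6 [[542.0, 299.0], [586.0, 66.0], [735.0, 94.0], [691.0, 327.0]]
top deck n=7648 z=49.8 [ 500. -266.] [243. 290.] 11.0 [[353.0, -147.0], [409.0, -431.0], [648.0, -384.0], [592.0, -100.0]]
top tongueT n=183 z=27.6 [531. 239.] [48. 65.] 78.6 [[494.0, 222.0], [558.0, 209.0], [568.0, 256.0], [504.0, 269.0]]
top bench n=2179 z=-0.4 [440. 200.] [ 80. 199.] 0.0 [[400.0, 300.0], [400.0, 101.0], [480.0, 101.0], [480.0, 300.0]]
  feat 447 [518. 184.] [ 520. -418.   76.] 89.0
  feat 96 [414. 165.] [ 571. -153.   67.] 71.0
  feat 23 [470. 176.] [ 540. -297.   73.] 79.0
  feat 22 [439. 182.] [ 524. -216.   74.] 78.0
  feat 103 [484. 187.] [ 511. -330.   73.] 79.0
```

```bash
cat >> h.py <<'E'
def go(x,y,z,yaw,frm=None):
    "shift in current tool axes (mm) after turning to yaw"
    o=bot.get_obs(); p=np.array(o["tool_pos"]) if frm is None else np.array(frm[:3]); w=o["tcp_rot"][2] if frm is None else frm[3]
    t=-np.degrees((yaw-w+np.pi)%(2*np.pi)-np.pi); d=np.array([x,y,z])-p
    c,s=np.cos(yaw),np.sin(yaw)
    print("turn %.2f deg, then tool shift mm"%t, np.round([c*d[0]+s*d[1], s*d[0]-c*d[1], -d[2]],1))
E
python3 - <<'E'
from h import *
go(430,-150,230,.185); go(460,220,200,.185,(430,-150,230,.185))
c=bot.capture("wrist"); print(np.round(c["mount"],2))
E
```

```text
turn 8.18 deg, then tool shift mm [ 320.3 -293.1   -3.3]
turn -0.00 deg, then tool shift mm [  97.5 -358.2   30. ]
[[  -0.     -0.96   -0.27   73.33]
 [   1.     -0.      0.     -1.22]
 [  -0.     -0.27    0.96 -158.79]
 [   0.      0.      0.      1.  ]]
```

```bash
python3 - <<'E'
from h import *
y=bot.get_obs()["tcp_rot"][2]
go(430,-150,230,y); go(440,213,190,y,(430,-150,230,y))
E
```

```text
turn -0.00 deg, then tool shift mm [ 358.8 -244.6   -3.3]
turn -0.00 deg, then tool shift mm [ 126.3 -340.5   40. ]
```

{"op": "apply_moves", "data": {"motion": "0.045 -0.0306 0 0;0.045 -0.0306 0 0;0.045 -0.0306 0 0;0.045 -0.0306 0 0;0.045 -0.0306 0 0;0.045 -0.0306 0 0;0.045 -0.0306 0 0;0.045 -0.0306 0 0", "fingers": 0}}

```text
time: 2.45
tool_pos: [432.0, -147.9, 227.0]
tcp_rot: [3.141, -0.0, 0.328]
contact_force: [0.2, -0.2, -0.1]
grip_width: 45.8
finger_force: 0.0
```

{"op": "apply_moves", "data": {"motion": "0.0158 -0.0426 0.005 0;0.0158 -0.0426 0.005 0;0.0158 -0.0426 0.005 0;0.0158 -0.0426 0.005 0;0.0158 -0.0426 0.005 0;0.0158 -0.0426 0.005 0;0.0158 -0.0426 0.005 0;0.0158 -0.0426 0.005 0"}}

```text
time: 3.45
tool_pos: [441.0, 215.5, 186.7]
tcp_rot: [3.141, -0.0, 0.328]
contact_force: [1.2, 0.1, -0.6]
grip_width: 45.9
finger_force: 0.0
```

{"op": "apply_moves", "data": {"motion": "0 0 0 -10.7;0 0 0 -10.7;0 0 0 -10.7;0 0 0 -10.7;0 0 0 -10.7;0 0 0 -10.7;0 0 0 -10.7;0 0 0 -10.7"}}

```text
time: 4.45
tool_pos: [441.0, 214.0, 186.7]
tcp_rot: [3.142, 0.0, 1.828]
contact_force: [0.1, -0.0, -0.2]
grip_width: 45.9
finger_force: 0.0
```

{"op": "apply_moves", "data": {"motion": "0 0 0 -10.7;0 0 0 -10.7;0 0 0 -10.7;0 0 0 -10.7;0 0 0 -10.7;0 0 0 -10.7;0 0 0 -10.7;0 0 0 -10.7"}}

```text
time: 5.45
tool_pos: [441.0, 214.0, 186.7]
tcp_rot: [-3.142, 0.0, -2.961]
contact_force: [0.3, -0.6, 0.2]
grip_width: 45.7
finger_force: 0.0
```

```bash
cat >> h.py <<'E'
from scipy.spatial.transform import Rotation as Ro
def wrist():
    o=bot.get_obs(); c=bot.capture("wrist"); T=np.eye(4); T[:3,:3]=Ro.from_euler("xyz",o["tcp_rot"]).as_matrix(); T[:3,3]=o["tool_pos"]
    return o,c,T@np.array(c["mount"])
E
python3 - <<'E'
from h import *
o,c,W=wrist(); print(o["tool_pos"],o["tcp_rot"],o["grip_width"],o["joint_positions"].round(2),o["time"]); cv2.imwrite("pics/w1.png",c["img"])
for t in("vial_tray_tongue","vial_tray"):
  for d in bot.cut_out(c,t)[:3]:
    P,u,v=pts(c,d["pixels"],W); 
    if len(P)<20: continue
    m=(P[:,2]>20)&(P[:,2]<34); r=cv2.minAreaRect(P[m][:,:2].astype(np.float32)) if m.sum()>5 else None
    print(t,d["p"],d["point"],len(P),np.median(P,0).round(1),r, np.round(cv2.boxPoints(r),0).tolist() if r else 0)
E
```

```text
[441.04646877 213.97077724 186.72718476] [-3.14153316e+00  1.07945136e-04 -2.96121162e+00] 45.701136517558474 [ 0.3   0.32  1.68 -0.    1.14 -1.46] 5.45
vial_tray_tongue 0.73 [134.5, 60.8] 1281 [355.3  14.   27.6] ((356.8192138671875, 11.49165153503418), (52.49466323852539, 13.230387687683105), 14.938206672668457) [[330.0, 11.0], [333.0, -2.0], [384.0, 12.0], [380.0, 25.0]]
vial_tray_tongue 0.69 [318.1, 242.8] 389 [512.7 229.3  28.2] ((516.5023193359375, 230.11904907226562), (34.78301239013672, 11.803668022155762), 10.215168952941895) [[498.0, 233.0], [500.0, 221.0], [535.0, 227.0], [533.0, 239.0]]
vial_tray 0.79 [147.7, 135.9] 8907 [426.3  36.2  31. ] ((417.4010925292969, 27.579086303710938), (177.16952514648438, 57.86149597167969), 15.11214542388916) [[324.0, 32.0], [339.0, -23.0], [510.0, 23.0], [495.0, 79.0]]
vial_tray 0.61 [315.8, 256.2] 655 [527.7 230.3  29.3] ((538.2882690429688, 233.4248046875), (78.7406234741211, 55.1229248046875), 11.102584838867188) [[494.0, 253.0], [505.0, 199.0], [582.0, 214.0], [572.0, 268.0]]
vial_tray 0.52 [501.1, 4.1] 149 [237.1 357.4  12.6] ((237.78822326660156, 358.2492980957031), (5.233732223510742, 2.053293466567993), 46.329551696777344) [[235.0, 357.0], [237.0, 356.0], [240.0, 359.0], [239.0, 361.0]]
```

View pics/w1.png

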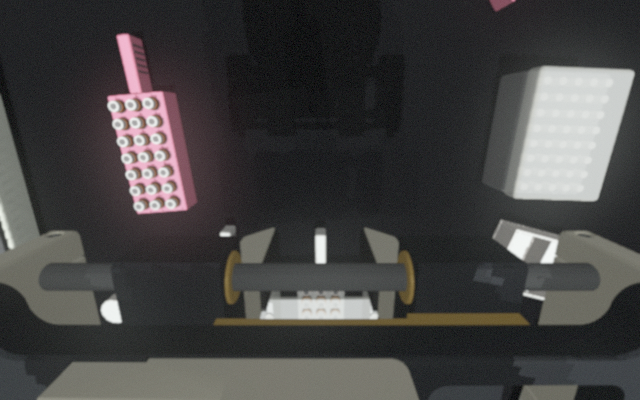

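```bash
python3 - <<'E'
from h import *
y=bot.get_obs()["tcp_rot"][2]
go(513,229.6,6,y)
E
```

```text
turn -0.00 deg, then tool shift mm [-73.6   3.2 180.7]
```

{"op": "apply_moves", "data": {"motion": "-0.0245 0.001 0 0;-0.0245 0.001 0.03 0;-0.0245 0.001 0.04 0;0 0 0.04 0;0 0 0.035 0;0 0 0.02 0;0 0 0.015 0;0 0 0 0"}}

```text
time: 6.6
tool_pos: [512.4, 229.5, 5.9]
tcp_rot: [-3.141, -0.002, -2.969]
contact_force: [-0.8, 0.2, 0.3]
grip_width: 45.7
finger_force: 0.0
```

{"op": "apply_moves", "data": {"motion": "0 0 0 0;0 0 0 0;0 0 0 0;0 0 0 0;0 0 0 0", "fingers": -0.85}}

```text
time: 7.22
tool_pos: [513.1, 229.7, 7.1]
tcp_rot: [-3.141, 0.001, -2.967]
contact_force: [-0.5, -0.0, 3.2]
grip_width: 11.6
finger_force: 30.0
```

{"op": "apply_moves", "data": {"motion": "0.006 0 0 0;0.012 0 0 0;0.02 0 0 0;0.022 0 0 0;0.022 0 0 0;0.022 0 0 0;0.022 0 0 0;0.014 0 0 0"}}

```text
time: 8.22
tool_pos: [374.5, 205.4, 7.1]
tcp_rot: [3.141, 0.002, -2.967]
contact_force: [4.7, 0.6, 1.0]
grip_width: 11.9
finger_force: 30.0
```

{"op": "apply_moves", "data": {"motion": "0.006 0 0 0;0 0 0 0;0 0 0 0"}}

```text
time: 8.6
tool_pos: [368.6, 204.3, 6.9]
tcp_rot: [-3.142, -0.001, -2.968]
contact_force: [-1.3, 0.9, 10.4]
grip_width: 11.4
finger_force: 30.0
```

{"op": "apply_moves", "data": {"motion": "0 0 0 0;0 0 0 0;0 0 0 0", "fingers": 0}}

```text
time: 8.98
tool_pos: [368.6, 204.1, 6.3]
tcp_rot: [-3.141, -0.002, -2.967]
contact_force: [0.6, -0.2, -0.6]
grip_width: 37.2
finger_force: 0.0
```

{"op": "apply_moves", "data": {"motion": "0 0 -0.03 0;0 0 -0.05 0;0 0 -0.05 0;0 0 -0.03 0;0 0 -0.02 0;0 0 0 0", "fingers": 1}}

```text
time: 9.72
tool_pos: [369.6, 204.5, 187.6]
tcp_rot: [3.141, 0.003, -2.967]
contact_force: [0.3, 0.8, -0.9]
grip_width: 91.5
finger_force: 0.0
```

```bash
python3 - <<'E'
from h import *
o,c,W=wrist(); print(o["tool_pos"],o["tcp_rot"]); cv2.imwrite("pics/w2.png",c["img"])
c2=bot.capture("top"); cv2.imwrite("pics/t2.png",c2["img"]); c3=bot.capture("scene"); cv2.imwrite("pics/s2.png",c3["img"][150:330,200:420])
for n,c,W in(("wrist",c,W),("top",c2,None),("scene",c3,None)):
  P,u,v=pts(c,np.ones((400,640),bool),W); x,y,z=P.T
  m=(abs(y-210)<80)&(x>310)&(x<545)&(z>17)&(z<60)
  im=np.zeros((400,640),np.uint8); im[v[m],u[m]]=1; k,l,s,ce=cv2.connectedComponentsWithStats(im)
  for i in range(1,k):
    if s[i,4]<80: continue
    mm=m&(l[v,u]==i); Q=P[mm]
    r=cv2.minAreaRect(Q[:,:2].astype(np.float32)); print(n,s[i,4],ce[i].round(),np.median(Q,0).round(1),r,cv2.boxPoints(r).round().tolist())
E
```

```text
[369.62577165 204.51634816 187.57336298] [ 3.14131274e+00  2.54614780e-03 -2.96736113e+00]
wrist 2899 [318. 230.] [424.5 211.7  31. ] ((408.9833679199219, 211.88818359375), (109.20372772216797, 56.06482696533203), 10.265437126159668) [[350.0, 230.0], [360.0, 175.0], [468.0, 194.0], [458.0, 249.0]]
wrist 1065 [318. 302.] [512.8 229.5  34.8] ((513.9443969726562, 230.29470825195312), (35.0230712890625, 55.13923263549805), 10.312955856323242) [[492.0, 254.0], [502.0, 200.0], [536.0, 206.0], [526.0, 261.0]]
top 151 [268. 189.] [516.1 224.5  31. ] ((510.0057373046875, 229.70358276367188), (35.707950592041016, 57.29872131347656), 5.356264591217041) [[490.0, 257.0], [495.0, 200.0], [530.0, 203.0], [525.0, 260.0]]
scene 1078 [376. 233.] [471.9 226.6  31.9] ((446.2423095703125, 217.6798553466797), (177.2090301513672, 58.080108642578125), 9.3650484085083) [[354.0, 232.0], [364.0, 175.0], [538.0, 203.0], [529.0, 261.0]]
```

```bash
python3 - <<'E'
from h import *
y=bot.get_obs()["tcp_rot"][2]
go(469.5,222.5,6,y)
E
```

```text
turn -0.00 deg, then tool shift mm [-102.8    0.6  179.5]
```

{"op": "apply_moves", "data": {"motion": "-0.035 0 0 0;-0.035 0.0005 0 0;-0.033 0 0.03 0;0 0 0.04 0;0 0 0.04 0;0 0 0.03 0;0 0 0.025 0;0 0 0.015 0"}}

```text
time: 10.88
tool_pos: [469.0, 222.2, 4.3]
tcp_rot: [-3.141, -0.004, -2.967]
contact_force: [-0.4, -0.3, 0.1]
grip_width: 91.9
finger_force: 0.0
```

{"op": "apply_moves", "data": {"motion": "0 0 0 0;0 0 0 0;0 0 0 0;0 0 0 0;0 0 0 0", "fingers": 0.1}}

```text
time: 11.5
tool_pos: [470.8, 222.8, 7.4]
tcp_rot: [-3.142, 0.001, -2.967]
contact_force: [-1.3, -0.5, 4.8]
grip_width: 55.6
finger_force: 30.0
```

{"op": "apply_moves", "data": {"motion": "0 0 -0.003 0;0 0 -0.007 0;0 0 -0.015 0;0 0 -0.02 0;0 0 -0.025 0;0 0 -0.025 0;0 0 -0.02 0;0 0 -0.01 0"}}

```text
time: 12.5
tool_pos: [470.8, 222.8, 133.5]
tcp_rot: [3.141, 0.002, -2.967]
contact_force: [0.5, 0.8, -5.6]
grip_width: 55.9
finger_force: 30.0
```

{"op": "apply_moves", "data": {"motion": "0.003 -0.01 0 0;0.008 -0.025 0 0;0.012 -0.04 0 0;0.014 -0.047 0 0;0.014 -0.047 0 0;0.012 -0.042 0 0;0.008 -0.028 0 0;0.004 -0.014 0 0"}}

```text
time: 13.5
tool_pos: [439.4, -41.1, 131.0]
tcp_rot: [3.141, -0.002, -2.97]
contact_force: [-0.2, 1.3, -5.6]
grip_width: 56.0
finger_force: 30.0
```

{"op": "apply_moves", "data": {"motion": "0 0 0 5;0 0 0 8;0 0 0 8;0 0 0 8;0 0 0 8;0 0 0 8;0 0 0 5;0 0 0 0"}}

```text
time: 14.5
tool_pos: [440.0, -39.1, 131.3]
tcp_rot: [-3.141, -0.001, 2.444]
contact_force: [-0.2, 0.4, -5.8]
grip_width: 55.6
finger_force: 30.0
```

{"op": "apply_moves", "data": {"motion": "0 0 0 5;0 0 0 7;0 0 0 7;0 0 0 7;0 0 0 7;0 0 0 4;0 0 0 2;0 0 0 0"}}

```text
time: 15.5
tool_pos: [440.3, -39.4, 131.6]
tcp_rot: [-3.141, -0.0, 1.764]
contact_force: [0.3, 0.1, -5.0]
grip_width: 55.7
finger_force: 30.0
```

```bash
python3 - <<'E'
from h import *
o=bot.get_obs(); print(o["tool_pos"],o["tcp_rot"],o["grip_width"],o["joint_positions"].round(2))
go(420,-170,130,o["tcp_rot"][2])
E
```

```text
[440.33580714 -39.380989   131.59247164] [-3.14136178e+00 -1.69833523e-05  1.76413178e+00] 55.7023727569977 [-0.26  0.3   1.88 -0.    0.96 -0.46]
turn -0.00 deg, then tool shift mm [-124.3  -45.1    1.6]
```

{"op": "apply_moves", "data": {"motion": "-0.006 -0.002 0 0;-0.014 -0.005 0 0;-0.022 -0.008 0 0;-0.024 -0.009 0 0;-0.024 -0.009 0 0;-0.018 -0.007 0 0;-0.01 -0.004 0 0;-0.006 -0.001 0 0"}}

```text
time: 16.5
tool_pos: [419.6, -170.5, 131.7]
tcp_rot: [-3.142, -0.0, 1.762]
contact_force: [-0.5, 0.2, -5.5]
grip_width: 55.5
finger_force: 30.0
```

{"op": "apply_moves", "data": {"motion": "0 0 0 0;0 0 0 0"}}

```text
time: 16.75
tool_pos: [419.9, -169.3, 131.7]
tcp_rot: [-3.141, -0.0, 1.763]
contact_force: [-0.7, -0.8, -5.8]
grip_width: 55.7
finger_force: 30.0
```

```bash
cat > feat.py <<'E'
from h import *
def feats(c,W,zlo=65,zhi=82):
    P,u,v=pts(c,np.ones((400,640),bool),W); x,y,z=P.T
    m=(x>440)&(x<640)&(y<-60)&(y>-370)&(z>zlo)&(z<zhi)
    im=np.zeros((400,640),np.uint8); im[v[m],u[m]]=1; k,l,s,ce=cv2.connectedComponentsWithStats(im)
    for i in range(1,k):
        if s[i,4]<15: continue
        Q=P[m&(l[v,u]==i)]; Q=Q[Q[:,2]>np.percentile(Q[:,2],90)-3]
        r=cv2.minAreaRect(Q[:,:2].astype(np.float32)); print(s[i,4],ce[i].round(),Q.mean(0).round(1),"rect",np.round(r[0],1),np.round(r[1],1),round(r[2],1))
    d=(x>350)&(x<640)&(y<-60)&(y>-330)&(z>45)&(z<57); print("deck z",np.median(z[d]) if d.any() else None)
    return P,u,v
E
python3 - <<'E'
from feat import *
o,c,W=wrist(); cv2.imwrite("pics/w3.png",c["img"]); np.savez("w3.npz",W=W,**c); print(o["tool_pos"],o["tcp_rot"]); feats(c,W)
E
```

```text
[ 419.86524646 -169.30276767  131.65230721] [-3.14142861e+00 -2.47622300e-04  1.76305787e+00]
843 [515. 226.] [ 574.5 -151.6   70.4] rect [ 574.9 -151.4] [23.7 25.9] 75.5
deck z 50.79160860779177
```

View pics/w3.png

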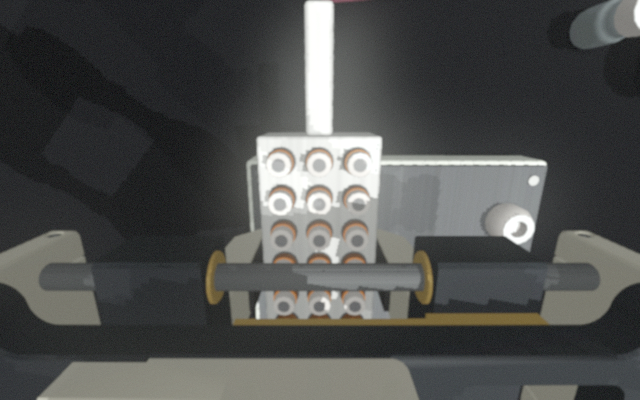

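{"op": "apply_moves", "data": {"motion": "-0.008 -0.003 0 0;-0.014 -0.005 0 0;-0.018 -0.006 0 0;-0.018 -0.006 0 0;-0.018 -0.006 0 0;-0.014 -0.005 0 0;-0.006 -0.003 0 0;0 0 0 0"}}

```text
time: 17.8
tool_pos: [404.6, -270.7, 131.6]
tcp_rot: [-3.141, -0.0, 1.762]
contact_force: [0.4, 0.2, -5.9]
grip_width: 55.4
finger_force: 30.0
```

```bash
python3 - <<'E'
from feat import *
o,c,W=wrist(); cv2.imwrite("pics/w4.png",c["img"]); np.savez("w4.npz",W=W,**c); print(o["tool_pos"],o["tcp_rot"]); feats(c,W)
# deck front (+y) base edge from w3, deck border lines
d=np.load("w3.npz"); P,u,v=pts(d,np.ones((400,640),bool),d["W"]); x,y,z=P.T
m=(z>40)&(z<58)&(u>400)&(u<540)&(v<200)
Q=P[m]; uu=u[m]; vv=v[m]
e=np.array([Q[uu==k][np.argmin(vv[uu==k])] for k in range(402,538)]); 
vx,vy,x0,y0=cv2.fitLine(e[:,:2].astype(np.float32),cv2.DIST_HUBER,0,.01,.01).ravel(); print("edge yaw deg",np.degrees(np.arctan(vy/vx)),x0,y0,len(e))
# same in the first top picture: base edges
E
```

```text
[ 404.56042825 -270.68531255  131.5965364 ] [-3.14143639e+00 -3.79283087e-04  1.76173650e+00]
1307 [586.  99.] [ 574.1 -152.9   70.3] rect [ 574.4 -152.7] [25.8 25.8] 68.3
335 [497. 174.] [ 527.6 -215.8   76.5] rect [ 528.1 -215.8] [11.6 11.5] 16.0
deck z 50.75352141366665
edge yaw deg 11.020089 533.7487 -110.27597 136
```

View pics/w4.png

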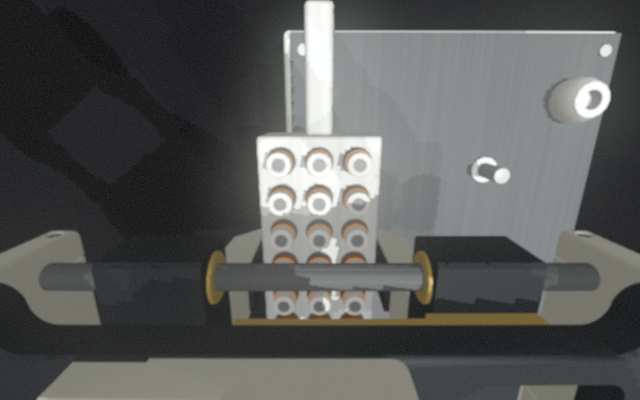

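```bash
python3 - <<'E'
from h import *
d=np.load("w4.npz"); o=bot.get_obs()
P,u,v=pts(d,np.ones((400,640),bool),d["W"]); p=np.array([404.56,-270.69,131.6]); R=Ro.from_euler("xyz",[np.pi,0,1.7617]).as_matrix()
T=(P-p)@R  # tool coords
m=(abs(T[:,1])<45)&(T[:,0]>20)&(T[:,0]<130)&(T[:,2]>-40)&(T[:,2]<5)
b=m&(T[:,2]<-18)&(T[:,2]>-28)
print("top z",np.median(T[b&(T[:,0]<65)],0))
for lo,hi in((-26,-10),(10,26)):
    q=T[b&(T[:,1]>lo)&(T[:,1]<hi)]; print("end x",np.percentile(q[:,0],[95,98,99.5]))
q=T[b&(T[:,0]>30)&(T[:,0]<60)]; print("sides",np.percentile(q[:,1],[.5,2,98,99.5]))
q=T[m&(T[:,0]>75)&(T[:,2]<-15)]; print("tongue end",np.percentile(q[:,0],[98,99.5]),"y",np.median(q[:,1]), np.polyfit(q[:,0],q[:,1],1))
go(490.4,-253.7,131.6,1.765); go(490.4,-253.7,60,1.765)
E
```

```text
top z [ 44.10586588  -0.54988537 -23.53884312]
end x [63.33404083 63.8650572  64.2236856 ]
end x [63.34752001 63.85861078 64.20089794]
sides [-28.02555002 -27.51503545  26.70687987  27.24399067]
tongue end [117.10172251 117.89459769] y -0.5013724619634126 [ 0.00152682 -0.59116381]
turn -0.16 deg, then tool shift mm [-0.3 87.3  0. ]
turn -0.16 deg, then tool shift mm [-0.3 87.3 71.6]
```

{"op": "apply_moves", "data": {"motion": "0 0.005 0 -0.2;-0.001 0.013 0 0;-0.001 0.018 0 0;-0.001 0.018 0 0;0 0.016 0 0;0 0.011 0 0;0 0.0063 0 0;0 0 0 0"}}

```text
time: 18.85
tool_pos: [491.2, -256.4, 131.6]
tcp_rot: [-3.141, -0.0, 1.766]
contact_force: [-0.8, 0.5, -5.6]
grip_width: 55.7
finger_force: 30.0
```

{"op": "apply_moves", "data": {"motion": "0 0 0.005 0;0 0 0.012 0;0 0 0.015 0;0 0 0.014 0;0 0 0.012 0;0 0 0.007 0;0 0 0.003 0;0 0 0 0"}}

```text
time: 19.85
tool_pos: [491.1, -256.6, 63.8]
tcp_rot: [3.141, 0.0, 1.766]
contact_force: [-0.2, 0.0, -6.5]
grip_width: 55.7
finger_force: 30.0
```

{"op": "apply_moves", "data": {"motion": "0 0 0.001 0;0 0 0.001 0;0 0 0.001 0;0 0 0 0;0 0 0 0"}}

```text
time: 20.48
tool_pos: [491.0, -256.5, 60.7]
tcp_rot: [-3.142, 0.0, 1.766]
contact_force: [-0.2, 0.1, -5.6]
grip_width: 55.8
finger_force: 30.0
```

{"op": "apply_moves", "data": {"motion": "0 0 0.001 0;0 0 0.001 0;0 0 0 0;0 0 0 0"}}

```text
time: 20.98
tool_pos: [491.0, -256.5, 58.7]
tcp_rot: [-3.142, 0.0, 1.766]
contact_force: [-0.3, 0.3, -6.9]
grip_width: 55.8
finger_force: 30.0
```

{"op": "apply_moves", "data": {"motion": "0 0 0.0005 0;0 0 0.0005 0;0 0 0 0;0 0 0 0"}}

```text
time: 21.48
tool_pos: [491.0, -256.6, 57.7]
tcp_rot: [-3.142, 0.0, 1.766]
contact_force: [0.6, 0.1, -6.3]
grip_width: 55.7
finger_force: 30.0
```

{"op": "apply_moves", "data": {"motion": "0 0 0.0005 0;0 0 0 0;0 0 0 0"}}

```text
time: 21.85
tool_pos: [491.1, -256.6, 57.4]
tcp_rot: [3.141, 0.0, 1.766]
contact_force: [-1.1, -0.5, -2.9]
grip_width: 55.9
finger_force: 30.0
```

{"op": "apply_moves", "data": {"motion": "0 0 0.0003 0;0 0.002 0 0;0 0.002 0 0;0 0.002 0 0;0 0.002 0 0;0 0.001 0 0;0 0 0 0;0 0 0 0"}}

```text
time: 22.85
tool_pos: [499.3, -255.2, 57.4]
tcp_rot: [-3.141, 0.001, 1.766]
contact_force: [-5.2, -0.8, 2.9]
grip_width: 55.7
finger_force: 30.0
```

{"op": "apply_moves", "data": {"motion": "-0.002 0 0 0;-0.002 0 0 0;-0.001 0 0 0;-0.001 0 0 0;0 0 0 0;0 0 0 0"}}

```text
time: 23.6
tool_pos: [501.1, -259.7, 57.4]
tcp_rot: [3.141, -0.001, 1.766]
contact_force: [-2.3, 4.5, 3.1]
grip_width: 56.0
finger_force: 30.0
```

{"op": "apply_moves", "data": {"motion": "0 0.001 0 0;0 0.0005 0 0;0 0 0 0;0 0 0 0"}}

```text
time: 24.1
tool_pos: [501.5, -259.8, 57.4]
tcp_rot: [-3.14, -0.001, 1.766]
contact_force: [-5.6, 2.8, 5.3]
grip_width: 55.8
finger_force: 30.0
```

{"op": "apply_moves", "data": {"motion": "0 0.0005 0 0;0 0.0005 0 0;0 0 0 0;0 0 0 0"}}

```text
time: 24.6
tool_pos: [502.4, -260.0, 57.4]
tcp_rot: [-3.14, -0.001, 1.766]
contact_force: [-6.8, 1.8, 4.5]
grip_width: 56.2
finger_force: 30.0
```

{"op": "apply_moves", "data": {"motion": "0 0.0005 0 0;0 0.0005 0 0;0 0 0 0;0 0 0 0"}}

```text
time: 25.1
tool_pos: [502.5, -260.0, 57.4]
tcp_rot: [-3.138, -0.001, 1.766]
contact_force: [-10.1, 0.5, 7.1]
grip_width: 55.6
finger_force: 30.0
```

{"op": "apply_moves", "data": {"motion": "-0.001 -0.0005 0 0;-0.001 0 0 0;-0.001 0 0 0;-0.001 0 0 0;0 0 0 0;0 0 0 0"}}

```text
time: 25.85
tool_pos: [502.5, -260.4, 57.4]
tcp_rot: [-3.138, -0.007, 1.766]
contact_force: [-11.1, 14.4, 12.4]
grip_width: 56.0
finger_force: 30.0
```

{"op": "apply_moves", "data": {"motion": "-0.001 0 0 0;-0.0005 0 0 0;0 0 0 0;0 0 0 0"}}

```text
time: 26.35
tool_pos: [502.8, -261.6, 57.4]
tcp_rot: [-3.138, -0.007, 1.766]
contact_force: [-11.3, 15.4, 13.5]
grip_width: 56.0
finger_force: 30.0
```

{"op": "apply_moves", "data": {"motion": "0 0 -0.001 0;0 0 0 0;0 0 0 0;0 0 0 0", "fingers": 1}}

```text
time: 26.85
tool_pos: [505.2, -265.8, 57.9]
tcp_rot: [3.141, 0.0, 1.766]
contact_force: [1.3, 0.4, 0.0]
grip_width: 90.0
finger_force: 0.0
```

{"op": "apply_moves", "data": {"motion": "0 0 -0.01 0;0 0 -0.03 0;0 0 -0.035 0;0 0 -0.03 0;0 0 -0.02 0;0 0 0 0;0 0 0 0"}}

```text
time: 27.72
tool_pos: [504.6, -265.3, 182.2]
tcp_rot: [-3.141, -0.001, 1.766]
contact_force: [0.2, -0.5, 0.2]
grip_width: 92.0
finger_force: 0.0
```

```bash
cat > tr.py <<'E'
from h import *
def edges():
    o,c,W=wrist(); P,u,v=pts(c,np.ones((400,640),bool),W); psi=.194
    S=(P-np.array([502.5,-263.6,50.5]))@Ro.from_euler("z",psi).as_matrix()  # sampler coords about nest
    b=(S[:,2]>25)&(S[:,2]<35)&(abs(S[:,0])<50)&(S[:,1]>-80)&(S[:,1]<66)
    for lo,hi in((-55,-30),(-10,20),(20,40),(40,60)):
        q=S[b&(S[:,1]>lo)&(S[:,1]<hi)]
        if len(q)>50: print("y",lo,hi,"sides x",np.percentile(q[:,0],[.5,2,98,99.5]).round(1))
    q=S[b&(abs(S[:,0])<26)]; print("y extent block",np.percentile(q[:,1],[.5,99.5]).round(1))
    t=(S[:,2]>18)&(abs(S[:,0])<14)&(S[:,1]>70)&(S[:,1]<150)&(S[:,2]<35); q=S[t]
    if len(q): print("tongue end",np.percentile(q[:,1],[98,99.5]).round(1),"fit",np.polyfit(q[:,1],q[:,0],1).round(4))
    d=(S[:,2]>18)&(S[:,2]<30)&(S[:,0]>29)&(S[:,0]<60)&(abs(S[:,1])<60)
    for s in(-1,1):
        q=S[d&(S[:,1]*s>20)]; print("dowel",s,len(q),q[q[:,2]>23].mean(0).round(1) if len(q) else 0)
    return o,c
E
python3 - <<'E'
from tr import *
o,c=edges(); cv2.imwrite("pics/w5.png",c["img"]); print(o["tool_pos"],o["tcp_rot"],o["time"])
E
```

```text
y -55 -30 sides x [-27.7 -27.3  36.7  38.5]
y -10 20 sides x [-27.8 -27.2  27.1  27.7]
y 20 40 sides x [-27.9 -27.1  34.7  37.5]
y 40 60 sides x [-27.7 -27.2  36.5  38.8]
y extent block [-67.1  65.3]
tongue end [118.7 119.5] fit [-0.0003 -0.1811]
dowel -1 135 [ 34.  -41.5  26. ]
dowel 1 148 [34.3 42.  26.1]
[ 504.62748993 -265.25311076  182.24181209] [-3.14081541e+00 -7.12136568e-04  1.76588841e+00] 27.725
```

View pics/w5.png

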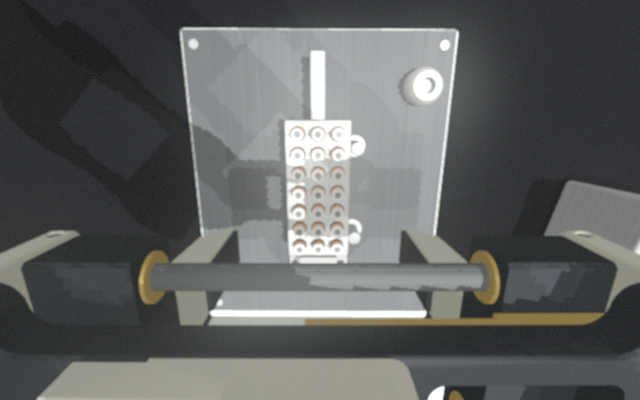

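{"op": "apply_moves", "data": {"motion": "0.02 0 0 0;0.04 -0.0016 0 0;0.045 0 0 0;0.03 0 0 0;0.014 0 0 0;0 0 0.03 0;0 0 0.04 0;0 0 0.02 0", "fingers": -1}}

```text
time: 28.78
tool_pos: [473.5, -119.1, 90.9]
tcp_rot: [-3.139, -0.001, 1.766]
contact_force: [0.2, -0.2, 0.5]
grip_width: 16.3
finger_force: 0.0
```

{"op": "apply_moves", "data": {"motion": "0 0 0.02 0;0 0 0.01 0;0 0 0.004 0;0 0 0 0;0 0 0 0"}}

```text
time: 29.4
tool_pos: [475.0, -119.8, 59.5]
tcp_rot: [3.141, 0.001, 1.766]
contact_force: [-0.5, -0.8, -0.2]
grip_width: 0.2
finger_force: 0.0
```

{"op": "apply_moves", "data": {"motion": "-0.004 0 0 0;-0.004 0 0 0;-0.003 0 0 0;-0.002 0 0 0;-0.002 0 0 0;0 0 0 0;0 0 0 0"}}

```text
time: 30.28
tool_pos: [477.4, -134.3, 58.9]
tcp_rot: [-3.142, 0.0, 1.766]
contact_force: [-0.2, 0.3, 0.6]
grip_width: 0.7
finger_force: 0.0
```

{"op": "apply_moves", "data": {"motion": "-0.001 0 0 0;-0.001 0 0 0;-0.001 0 0 0;-0.001 0 0 0;0 0 0 0;0 0 0 0"}}

```text
time: 31.02
tool_pos: [477.7, -137.2, 58.9]
tcp_rot: [-3.141, -0.002, 1.766]
contact_force: [-0.3, 5.9, 3.4]
grip_width: 0.2
finger_force: 2.8
```

{"op": "apply_moves", "data": {"motion": "-0.001 0 0 0;-0.001 0 0 0;0 0 0 0;0 0 0 0"}}

```text
time: 31.52
tool_pos: [478.0, -139.1, 58.9]
tcp_rot: [-3.141, -0.002, 1.766]
contact_force: [-0.5, 6.2, 3.0]
grip_width: 0.1
finger_force: 2.8
```

Contact at about 6 N, and the tray is sliding.

{"op": "apply_moves", "data": {"motion": "-0.001 0 0 0;-0.001 0 0 0;0 0 0 0;0 0 0 0"}}

```text
time: 32.02
tool_pos: [478.2, -140.2, 58.9]
tcp_rot: [-3.14, -0.003, 1.766]
contact_force: [-1.3, 8.9, 4.5]
grip_width: 0.4
finger_force: 4.9
```

{"op": "apply_moves", "data": {"motion": "-0.001 0 0 0;-0.001 0 0 0;0 0 0 0;0 0 0 0"}}

```text
time: 32.52
tool_pos: [478.2, -140.3, 58.9]
tcp_rot: [-3.14, -0.006, 1.766]
contact_force: [-0.1, 18.0, 8.5]
grip_width: 0.2
finger_force: 9.0
```

{"op": "apply_moves", "data": {"motion": "0.008 0 0 0;0.012 0 0 0;0 0 -0.03 0;0 0 -0.03 0;0 -0.033 0 0;0 -0.033 0 0;-0.03 0 0 0;-0.04 0 0 0"}}

```text
time: 33.52
tool_pos: [424.2, -206.2, 119.2]
tcp_rot: [3.141, 0.001, 1.767]
contact_force: [0.4, 0.3, -0.8]
grip_width: 0.4
finger_force: 0.0
```

{"op": "apply_moves", "data": {"motion": "-0.04 0 0 0;-0.025 0 0 0;-0.008 0 0 0;0 0 0.02 0;0 0 0.025 0;0 0 0.015 0;0 0 0 0"}}

```text
time: 34.4
tool_pos: [438.0, -276.7, 58.1]
tcp_rot: [-3.14, -0.002, 1.766]
contact_force: [-0.0, 0.1, -0.0]
grip_width: 0.6
finger_force: 0.0
```

{"op": "apply_moves", "data": {"motion": "0 0.004 0 0;0 0.004 0 0;0 0.003 0 0;0 0.002 0 0;0 0 0 0;0 0 0 0"}}

```text
time: 35.15
tool_pos: [451.2, -275.1, 58.9]
tcp_rot: [-3.141, -0.0, 1.766]
contact_force: [0.0, -1.2, -0.2]
grip_width: 0.6
finger_force: 0.0
```

{"op": "apply_moves", "data": {"motion": "0 0.001 0 0;0 0.001 0 0;0 0.001 0 0;0 0.001 0 0;0 0.001 0 0;0 0 0 0;0 0 0 0"}}

```text
time: 36.02
tool_pos: [456.2, -274.1, 58.9]
tcp_rot: [-3.142, 0.0, 1.766]
contact_force: [1.6, -0.3, 0.1]
grip_width: 0.6
finger_force: 0.0
```

{"op": "apply_moves", "data": {"motion": "0 0.001 0 0;0 0.001 0 0;0 0 0 0;0 0 0 0"}}

```text
time: 36.52
tool_pos: [458.1, -273.8, 58.9]
tcp_rot: [-3.142, 0.0, 1.766]
contact_force: [-0.5, -0.8, -0.0]
grip_width: 0.2
finger_force: 0.0
```

{"op": "apply_moves", "data": {"motion": "0 0.001 0 0;0 0.001 0 0;0 0.001 0 0;0 0 0 0;0 0 0 0"}}

```text
time: 37.15
tool_pos: [459.1, -273.2, 58.9]
tcp_rot: [-3.138, -0.001, 1.766]
contact_force: [-9.5, -1.5, 4.9]
grip_width: 0.6
finger_force: 5.0
```

{"op": "apply_moves", "data": {"motion": "0 0.001 0 0;0 0.001 0 0;0 0 0 0;0 0 0 0"}}

```text
time: 37.65
tool_pos: [459.2, -273.0, 58.9]
tcp_rot: [-3.134, -0.002, 1.766]
contact_force: [-17.5, -4.7, 9.0]
grip_width: 0.4
finger_force: 9.2
```

{"op": "apply_moves", "data": {"motion": "0 0.001 0 0;0 0.001 0 0;0 0 0 0;0 0 0 0"}}

```text
time: 38.15
tool_pos: [459.2, -272.9, 58.9]
tcp_rot: [-3.131, -0.003, 1.767]
contact_force: [-25.7, -7.2, 14.1]
grip_width: 0.7
finger_force: 13.7
```

{"op": "apply_moves", "data": {"motion": "0 -0.008 0 0;0 -0.012 0 0;0 0 -0.04 0;0 0 -0.045 0;0 0 -0.045 0;0.004 0.03 0 0;0.004 0.03 0 0;0 0 0 0", "fingers": -1}}

```text
time: 39.15
tool_pos: [503.8, -256.0, 188.6]
tcp_rot: [3.141, 0.0, 1.768]
contact_force: [-0.3, -0.6, 0.1]
grip_width: 0.6
finger_force: 0.0
```

{"op": "apply_moves", "data": {"motion": "0 0 0 0;0 0 0 0;0 0 0 0;0 0 0 0", "fingers": 1}}

```text
time: 39.65
tool_pos: [502.4, -257.0, 189.0]
tcp_rot: [3.141, 0.0, 1.765]
contact_force: [-0.5, -0.8, 0.7]
grip_width: 35.9
finger_force: 0.0
```

```bash
python3 - <<'E'
from tr import *
o,c=edges(); cv2.imwrite("pics/w6.png",cv2.resize(c["img"][30:290,220:420],(600,780))[:600] if 0 else cv2.resize(c["img"][40:270,240:400],(417,600),interpolation=2)); print(o["tool_pos"],o["tcp_rot"],o["time"])
E
```

```text
y -55 -30 sides x [-27.8 -27.1  29.3  31.2]
y -10 20 sides x [-27.6 -27.   27.5  27.9]
y 20 40 sides x [-27.1 -26.7  33.5  37.1]
y 40 60 sides x [-27.4 -26.6  36.2  38.7]
y extent block [-60.2  65. ]
tongue end [114.7 115.4] fit [0.0028 0.3484]
dowel -1 32 [ 30.2 -41.   25.8]
dowel 1 136 [34.3 41.9 26.1]
[ 502.4315388  -257.00855937  189.02873931] [3.14149212e+00 1.83381988e-04 1.76546235e+00] 39.65
```

View pics/w6.png

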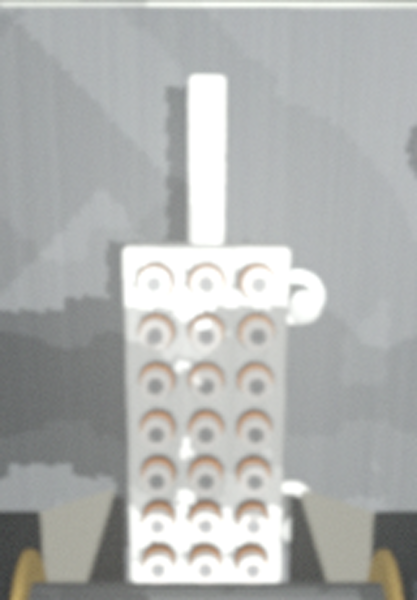

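The enlarged view shows the tray's long side on both dowels (305,297 and 293,490 in the crop). The tongue end measures about 115 mm from the nest point, against 116 mm when home. Both pushes ended on a rising force with no further movement.

```bash
python3 -c "
from plant import bot
print(bot.close_job())"
```

```text
the job is handed in; nothing more can be done
None
```

The small-vial tray is on the sampler deck, tongue away from the end stop and pushed home against both dowels and the stop; nothing else was touched, and I handed the job in at about 40 s, with no verdict returned.

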